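# Park the two-axis scribing rig: lift the scriber, put both feeds in neutral

## Robot

A 6-joint arm with a two-finger parallel gripper is mounted at the origin on a cart in front of the work surface, level with it; the furniture and walls round the work are solid. World frame = base frame: x ahead of the robot, y to its left, z up, the work surface at z = 0. Lengths are in m, angles in rad, forces in N, time in s.
With the tool pointing down it reaches from about 0.35 to 0.775 m from the base axis. Payload 7.3 kg.
Tool frame: the origin (TCP) lies between the finger pads; the fingertips stand 14 mm ahead of it and the grasp point (between the pads) lies 5 mm behind it (manip.tip_extent is the distance from the TCP to the fingertips, in m); z points along the fingers, y is the line along which they close (so a half turn about z gives the same grasp; the last joint's range is limited). The gripper opens to 92 mm and grips with 3 to 60 N. Pads are 19 mm wide; open, the fingers measure 130 mm over their backs; the gripper's body (75 mm by 190 mm) begins 47 mm behind the grasp point.
Start: joints at [-1.345, 0.342, 1.524, -0, 1.275, -0.146], TCP at [0.191, -0.489, 0.241] pointing down, gripper open.
Joint ranges: [-2.53, 2.53], [-0.77, 2.02], [0.04, 2.7], [-1, 4.14], [0.28, 2.66], [-3.11, 3.11]. Speed limits (rad/s): [2.57, 2.57, 3.14, 3.14, 3.14, 3.14].

## Interface

Orientations are given as [roll, pitch, yaw] about the fixed x, y, z axes, in that order (R = Rz(yaw) Ry(pitch) Rx(roll)).
In Python, from workcell import manip gives the robot as it stands. The module is installed in compiled form; this text tells all that it offers.
- The arm moves only by the tool step_arm, never from a script. Its argument "commands" is a list of rows, each a list of 2 entries, a list of its own where there are three numbers: the shift along the world's x, y, z in units of 0.1 m (1.0 is 0.1 m), then the turn, a rotation vector about the world's x, y, z in units of 90 degrees (1.0 is 90 degrees). In form: [[[dx, dy, dz], [ax, ay, az]], ...]. A call has exactly 5 rows; each row shifts and turns the commanded pose from where the row before left it; what a row does not reach is not made up. A row lasts 1/8 s, in which the tool goes at most 62.5 mm and 10.7 degrees, less where a joint would pass 70% of its speed; a pose out of reach is approached as far as the arm can. A call with a number of a shift or a turn outside -1 to 1 is refused whole. A call with a gripper value outside its range is refused whole. "hand" is the opening, from -1 (shut) to 1 (fully open), set as the call begins (left out, the last holds). The fingers move at their own pace and stop on an object; "newtons" is the grip in N (left out, the last holds). Time passes only in rows, so rows that do not move let the fingers close, or fill a call up. It gives the time, the measured TCP pose, the force, the opening and the grip force at its end, in the units of the state.
- manip.sense(): the state, without advancing time (a new reading comes with each control period).
- manip.camera(name): name is "side" or "top" or "wrist"; returns a dict with "color" (384x512x3 uint8, blue, green, red), "range_z" (384x512 float32, m along the optical axis (not along the pixel's ray), 0 where there is no reading), "mtx" (3x3 intrinsics, pixels), "distortion" ([k1, k2, p1, p2, k3] as OpenCV has them; the pictures are not rectified), "rvec" (rotation vector, rad) and "tvec" (3), from world to camera coordinates, as OpenCV has them. Camera axes: x right, y down, z forward; pixel columns grow to the right and rows downward; lengths in m; the calibration is good to about 2 mm. A picture is of the moment at which its call begins.
- manip.close_job(): hands the job in; it is judged then, once.
The state is a dict: "time_s": time; "joint_positions": joint angles; "dq": joint speeds; "tau": joint torques, N m; "position": TCP position; "orientation": TCP orientation; "contact_force": force on the tool from outside, world axes, zero at the start; "wrist_torque": the same for the moment, N m; "width": finger opening in m; "grip_force": force on a finger pad.
Only numpy, scipy, OpenCV 4.12 (cv2) and the standard library are available. Lean on these libraries where they do the work, as an engineer would, in place of code of your own. Each camera call takes 0.05 s, during which the arm holds its last target. There are 200 camera calls.

## Task

Park the scribing rig on the bench: first swing the scriber's lift lever fully up to its stop, so that the point is off the plate, and only then set the push-pull rods of both feed boxes, the red knob and the blue one, to their middle click (neutral); at the start one stands fully in and the other fully out, and either may be set first. Do not shift or tip the two jars and the tape measure that stand close by.

Things in the scene. Friction and masses are not known exactly. Their poses are not given: they have to be found in the camera images.
- red_box: feed box with the red knob, fixed to the bench: grey gearbox 100 (x) x 110 (y) x 92 mm high on a foot plate 116 x 126 x 10 mm. Origin: centre of its underside; z up; -x is the front, where the rod comes out. Rod axis 68 mm above the origin, along the box's own x axis at y = 0; front face at x = -50 mm; a steel bush round the rod reaches out to x = -58 mm
- red_rod (a joint): three-click push-pull selector rod with the red knob, travel 40 mm along the box's x axis: 0 = pushed fully in, 0.020 = middle click (neutral), 0.040 = pulled fully out (towards the box's -x). Starts fully in. About 10 N takes it out of an end click; beyond half way to the next click (10 mm) it springs on by itself and stays at that click. A click is strong enough to hold the rod but not against a steady push
- red_knob (a point): centre of the round red palm knob on the rod's end: disc 48 mm diameter, 16 mm thick along the rod (8 mm each side of this point), slightly domed; the rod behind it is 12 mm diameter. Between the bush and the back of the knob 40 mm of rod is free when fully in, 60 mm at the middle click, 80 mm when fully out. Axes as the box's
- blue_box: feed box with the blue knob, fixed to the bench: grey gearbox 100 (x) x 110 (y) x 92 mm high on a foot plate 116 x 126 x 10 mm. Origin: centre of its underside; z up; -x is the front, where the rod comes out. Rod axis 68 mm above the origin, along the box's own x axis at y = 0; front face at x = -50 mm; a steel bush round the rod reaches out to x = -58 mm
- blue_rod (a joint): three-click push-pull selector rod with the blue knob, travel 40 mm along the box's x axis: 0 = pushed fully in, 0.020 = middle click (neutral), 0.040 = pulled fully out (towards the box's -x). Starts fully out. About 10 N takes it out of an end click; beyond half way to the next click (10 mm) it springs on by itself and stays at that click. A click is strong enough to hold the rod but not against a steady push
- blue_knob (a point): centre of the round blue palm knob on the rod's end: disc 48 mm diameter, 16 mm thick along the rod (8 mm each side of this point), slightly domed; the rod behind it is 12 mm diameter. Between the bush and the back of the knob 40 mm of rod is free when fully in, 60 mm at the middle click, 80 mm when fully out. Axes as the box's
- scriber_stand: green scribing head on a column, fixed to the bench: foot 110 (x) x 86 (y) x 12 mm, head 82 x 64 mm with its top 154 mm above the bench, front at x = -32 mm. Origin: centre of the underside; z up; -x is the front, to which the lowered lever points
- lever_pivot (a point): pivot of the lift lever on top of the head, 165 mm above the bench, 20 mm behind (+x of) the stand's origin; axes as the stand's (lever turns about its y axis)
- lever_bar (a point): middle of the black cross bar at the lever's end: 60 mm long along the stand's y axis, 14 mm diameter, 85 mm from the pivot on a steel arm of 10 mm diameter
- lift_lever (a joint): angle of the lift lever: 0 = lowered (arm points to the stand's front, -x, and 0.44 rad above level, so the bar is 201 mm above the bench), 1.2 = fully up against its stop (arm just past upright, bar 250 mm above the bench). Starts between 0 and 0.15. It stays where it is left; stiff hinge, 0.13 N m (about 1.5 N square to the arm at the bar); pushing the bar backwards and up from the front raises it. The scriber rises with it
- red_lid_jar: loose jar with a red lid, 64 mm diameter, 88 mm high, standing on the box's +y side of the red knob's rod, 82 to 98 mm from its axis; origin at the centre of its underside
- yellow_lid_jar: loose jar with a yellow lid, 60 mm diameter, 76 mm high, standing on the box's +y side of the blue knob's rod, 82 to 98 mm from its axis; origin at the centre of its underside
- tape_measure: loose yellow tape measure, 75 x 89 x 34 mm, lying in front of the scriber stand; origin at the centre of its underside
Mind the look-alikes: they are no part of the job. Leave any orange look-alike of the tape_measure alone.

How it is judged:
On the way, in this order (a step that is already met when the one before it is completed fails the run):
1. the lift lever is fully up, both rods still away from the middle (value of joint lift_lever above 1.05 rad and not (value of joint red_rod between 0.0165 and 0.0235 m) and not (value of joint blue_rod between 0.0165 and 0.0235 m)), for 0.2 s.
2. one rod stands at its middle click, lever still up (value of joint lift_lever above 1.05 rad and (value of joint red_rod between 0.0165 and 0.0235 m or value of joint blue_rod between 0.0165 and 0.0235 m)), for 0.2 s.
3. both rods stand at their middle clicks, lever still up (value of joint lift_lever above 1.05 rad and value of joint red_rod between 0.0165 and 0.0235 m and value of joint blue_rod between 0.0165 and 0.0235 m), for 0.2 s.
At the end, for the whole second after the job is handed in: the lift lever is up (1.05 rad or more of 1.2), both rods rest at the middle click (0.020 m, within 3.5 mm), and the two jars and the tape measure stand upright within 20 mm of where they were (all of step 3 and velocity of joint red_rod between -0.005 and 0.005 m/s and velocity of joint blue_rod between -0.005 and 0.005 m/s and distance of each of red_lid_jar, yellow_lid_jar, tape_measure from where it was at the start of the episode below 0.02 m and angle between each of red_lid_jar, yellow_lid_jar, tape_measure's own z axis and vertical below 0.2 rad); the robot touches nothing.
It fails at once if a jar or the tape measure is shifted by more than 20 mm or tipped (distance of any of red_lid_jar, yellow_lid_jar, tape_measure from where it was at the start of the episode above 0.02 m or angle between any of red_lid_jar, yellow_lid_jar, tape_measure's own z axis and vertical above 0.3 rad).
It fails at once if a rod is moved out of its end click while the lever is still down (not (value of joint lift_lever above 0.9 rad) and (value of joint red_rod above 0.009 m or value of joint blue_rod below 0.031 m)).
It also fails if it takes over 54 s, if anything falls off the work surface, if the arm or the gripper's body presses on something with over 40 N, if the wrist force passes 120 N, or if a joint passes its speed limit or range.

## Working session

There is one attempt and no reset: what is moved stays moved. The work goes in short steps, Python scripts to look and compute and a tool call to move; the robot and the scene stay as the last step left them, time stands still between calls to the robot, and variables do not carry over. Pictures are saved under pics/ and viewed, at most 10 in all, crops included, and the job is handed in when it is done.

Besides the shell and the picture viewer there is one more tool, called after "Emit:" as a command line: name --argument value ..., lists and objects as JSON in quotes. step_arm: Moves the arm, as the interface text tells. Shifts and turns lie within -1 to 1; 1 stands for 0.1 m of shift or 90 degrees of turn. Its arguments: {"type":"object","properties":{"commands":{"type":"array"},"hand":{"type":"number"},"newtons":{"type":"number"}},"required":["commands"]}

```bash
mkdir -p pics
cat > h.py <<'E'
import numpy as np, cv2
from workcell import manip
def world(c,mask=None):
    """world point of each pixel (HxWx3), nan where no depth"""
    z=c["range_z"]; h,w=z.shape
    uv=np.stack(np.meshgrid(np.arange(w),np.arange(h)),-1).reshape(-1,1,2).astype(np.float64)
    n=cv2.undistortPoints(uv,np.array(c["mtx"]),np.array(c["distortion"])).reshape(h,w,2)
    P=np.dstack([n*z[...,None],z]); R=cv2.Rodrigues(np.array(c["rvec"],float))[0]
    W=(P-np.array(c["tvec"]).reshape(3))@R
    W[z<=0]=np.nan
    return W
E
python3 - <<'E'
from h import *
s=manip.sense();print(s["time_s"],s["position"],s["orientation"],s["width"])
a=[]
for n in("top","side"):
    c=manip.camera(n);np.savez(n+".npz",W=world(c),color=c["color"]);cv2.imwrite(f"pics/{n}.png",c["color"])
    print(n,np.array(c["mtx"])[0,0],-cv2.Rodrigues(np.array(c["rvec"],float))[0].T@np.array(c["tvec"]).reshape(3))
E
```

```text
0.0 [ 0.19063688 -0.48873177  0.24002043] [-3.14000391e+00 -2.10454690e-04  3.71800556e-01] 0.09165551324591027
top 402.23972914448206 [0.35080872 0.21116621 1.12028807]
side 373.71188857478114 [0.55274877 1.0274296  0.5014626 ]
```

View pics/top.png

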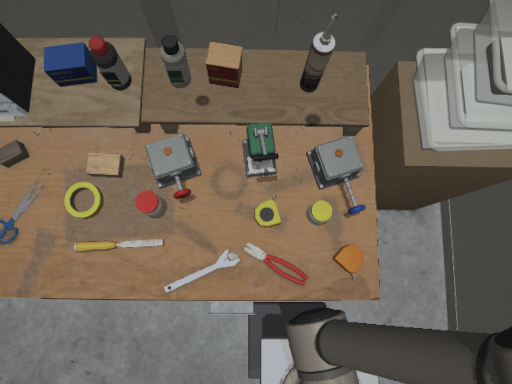

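View pics/side.png

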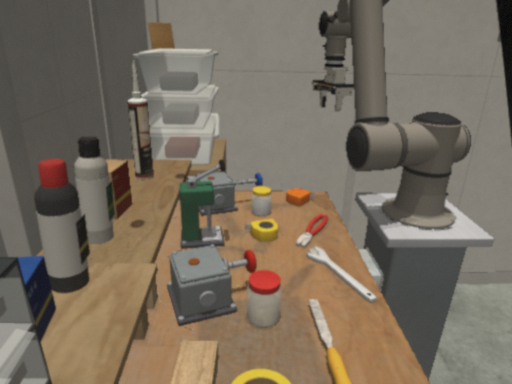

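Top view: red box (172,158) with its knob at (181,193), red jar (149,203), stand (261,145) with bar near (263,155), yellow tape (267,213), blue box (337,160) with its knob at (355,210), and yellow jar (320,211). There are two tape-like things: the yellow one at (267,213), in front of the stand, is the tape measure. The orange one at (348,258) is the look-alike. Neither gets touched.

Run:
```python
from h import *
from scipy import ndimage as nd
for n in("top","side"):
    d=np.load(n+".npz");W=d["W"];C=d["color"];hsv=cv2.cvtColor(C,cv2.COLOR_BGR2HSV);H,S,V=[hsv[...,i].astype(int) for i in range(3)]
    inb=(W[...,2]>0.015)&(W[...,2]<0.3)&(W[...,0]>0.2)&(W[...,0]<.85)&(np.abs(W[...,1]-0.1)<.6)
    for name,m in dict(red=((H<6)|(H>174))&(S>130)&(V>60),blue=(H>100)&(H<130)&(S>120)&(V>50),yellow=(H>22)&(H<35)&(S>120),green=(H>60)&(H<90)&(S>90),dark=(V<50)).items():
        l,k=nd.label(m&inb)
        for i in range(1,k+1):
            p=W[l==i]
            if len(p)<15: continue
            ys,xs=np.where(l==i)
            print(n,name,len(p),"px",int(xs.mean()),int(ys.mean()),"med",np.median(p,0).round(3),"lo",np.percentile(p,3,axis=0).round(3),"hi",np.percentile(p,97,axis=0).round(3))
    if n=="top":
        # box tops
        for nm,(x0,x1,y0,y1) in dict(redbox=(140,210,125,195),bluebox=(300,370,130,195)).items():
            sub=np.zeros(H.shape,bool);sub[y0:y1,x0:x1]=1
            m=sub&(W[...,2]>.086)&(W[...,2]<.108)
            l,k=nd.label(m);b=np.argmax(np.bincount(l.ravel())[1:])+1
            p=W[l==b];r=cv2.minAreaRect((p[:,:2]*1000).astype(np.float32));print(nm,len(p),r,np.median(p[:,2]))
    C2=cv2.resize(C[110:235,130:380] if n=="top" else C[140:340,140:340],None,fx=3.2,fy=3.2,interpolation=cv2.INTER_CUBIC) if n=="top" else None
    if n=="top": cv2.imwrite("pics/topcrop.png",C2)
```

```text
top red 91 px 181 192 med [0.529 0.368 0.086] lo [0.519 0.351 0.076] hi [0.54  0.388 0.091]
top red 388 px 146 201 med [0.506 0.459 0.087] lo [0.481 0.434 0.083] hi [0.53  0.484 0.09 ]
top blue 773 px 66 61 med [0.828 0.641 0.223] lo [0.807 0.596 0.178] hi [0.849 0.693 0.227]
top blue 78 px 356 208 med [ 0.49  -0.087  0.085] lo [ 0.483 -0.107  0.069] hi [ 0.5   -0.072  0.093]
top yellow 526 px 83 199 med [0.518 0.649 0.024] lo [0.474 0.606 0.019] hi [0.565 0.697 0.028]
top yellow 364 px 267 213 med [0.482 0.139 0.032] lo [0.452 0.111 0.027] hi [0.518 0.174 0.036]
top yellow 326 px 321 210 med [0.486 0.002 0.075] lo [ 0.464 -0.021  0.071] hi [0.51  0.025 0.079]
top yellow 167 px 93 245 med [0.394 0.61  0.025] lo [0.386 0.563 0.021] hi [0.401 0.657 0.029]
top green 56 px 174 73 med [0.796 0.375 0.218] lo [0.795 0.363 0.207] hi [0.798 0.389 0.236]
top green 493 px 260 139 med [0.651 0.173 0.153] lo [0.62  0.136 0.149] hi [0.696 0.196 0.156]
top dark 343 px 105 58 med [0.796 0.517 0.289] lo [0.787 0.502 0.265] hi [0.826 0.55  0.299]
top dark 21 px 174 52 med [0.81  0.364 0.297] lo [0.805
[... 3094 characters left out ...]
0.59  0.152 0.203] hi [0.601 0.189 0.214]
side dark 102 px 109 194 med [0.797 0.376 0.22 ] lo [0.796 0.363 0.199] hi [0.798 0.388 0.238]
side dark 714 px 59 203 med [0.799 0.553 0.281] lo [0.787 0.532 0.268] hi [0.831 0.559 0.297]
side dark 35 px 111 212 med [0.799 0.376 0.182] lo [0.798 0.365 0.173] hi [0.8   0.387 0.189]
side dark 202 px 81 231 med [0.788 0.532 0.227] lo [0.786 0.518 0.209] hi [0.789 0.547 0.247]
side dark 78 px 84 253 med [0.788 0.536 0.189] lo [0.787 0.519 0.182] hi [0.79  0.548 0.197]
side dark 1269 px 50 286 med [0.81  0.61  0.181] lo [0.792 0.542 0.142] hi [0.832 0.657 0.221]
side dark 305 px 45 317 med [0.81  0.631 0.152] lo [0.805 0.601 0.141] hi [0.814 0.658 0.162]
```

View pics/topcrop.png

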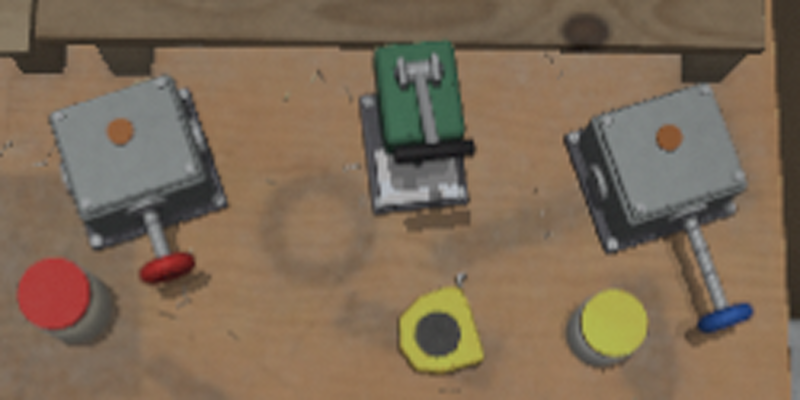

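Emit:
step_arm --commands '[[[0.24,0.43,0.1],[0,0,-0.036]],[[0.24,0.43,0.1],[0,0,-0.036]],[[0.24,0.43,0],[0,0,-0.036]],[[0.24,0.43,0],[0,0,-0.036]],[[0.24,0.43,0],[0,0,-0.036]]]' --hand -1 --newtons 30

```text
time_s: 0.72
position: [0.3112, -0.2726, 0.2606]
orientation: [-3.141, 0.0, 0.087]
contact_force: [0.9, 0.4, 0.2]
width: 0.0463
grip_force: 0.0
```

Emit:
step_arm --commands '[[[0.24,0.43,0],[0,0,0]],[[0.24,0.43,0],[0,0,0]],[[0.24,0.43,0],[0,0,0]],[[0.24,0.43,0],[0,0,0]],[[0.24,0.43,0],[0,0,0]]]'

```text
time_s: 1.35
position: [0.4312, -0.0576, 0.2606]
orientation: [3.142, 0.0, 0.089]
contact_force: [0.2, -0.9, 0.6]
width: 0.0013
grip_force: 0.0
```

Emit:
step_arm --commands '[[[0.24,0.43,0],[0,0,0]],[[0.24,0.43,0],[0,0,0]],[[0.24,0.43,0],[0,0,0]],[[0.24,0.43,0],[0,0,0]],[[0,0.43,0],[0,0,0]]]'

```text
time_s: 1.98
position: [0.5276, 0.1573, 0.2598]
orientation: [3.141, 0.001, 0.089]
contact_force: [-0.0, 0.3, -0.5]
width: 0.0004
grip_force: 0.0
```

Emit:
step_arm --commands '[[[0.1,0.01,-0.3],[0,0,0]],[[0.15,0.01,-0.34],[0,0,0]],[[0.2,0.02,0],[0,0,0]],[[0.15,0.02,0.05],[0,0,0]],[[0.15,0.02,0.1],[0,0,0]]]'

```text
time_s: 2.6
position: [0.5883, 0.1623, 0.2108]
orientation: [3.139, 0.036, 0.091]
contact_force: [-67.7, -12.7, 47.1]
width: 0.0006
grip_force: 35.4
```

Emit:
step_arm --commands '[[[0.15,0.02,0.1],[0,0,0]],[[0.15,0.02,0.1],[0,0,0]],[[0.1,0.01,0.05],[0,0,0]],[[0.1,0.01,0],[0,0,0]],[[0,0,0],[0,0,0]]]'

```text
time_s: 3.22
position: [0.6521, 0.1698, 0.2358]
orientation: [3.141, 0.001, 0.089]
contact_force: [-0.1, -0.3, -0.2]
width: 0.0004
grip_force: 0.0
```

Run:
```python
from h import *
s=manip.sense();print(s["position"],s["contact_force"])
c=manip.camera("side");W=world(c);C=c["color"]
cv2.imwrite("pics/lever.png",cv2.resize(C[100:260,140:340],None,fx=3.5,fy=3.5,interpolation=cv2.INTER_CUBIC))
v=C.max(2);m=(v<50)&(W[...,2]>.19)&(W[...,2]<.27)&(W[...,0]>.57)&(W[...,0]<.72)&(W[...,1]>.11)&(W[...,1]<.21)
print(m.sum(),np.median(W[m],0),np.percentile(W[m],[5,95],axis=0))
```

```text
[0.65210529 0.16978122 0.23578614] [-0.11567431 -0.27106885 -0.20607112]
35 [0.66931138 0.19497391 0.25627099] [[0.66445254 0.15731658 0.24934681]
 [0.67371196 0.199476   0.25878959]]
```

View pics/lever.png

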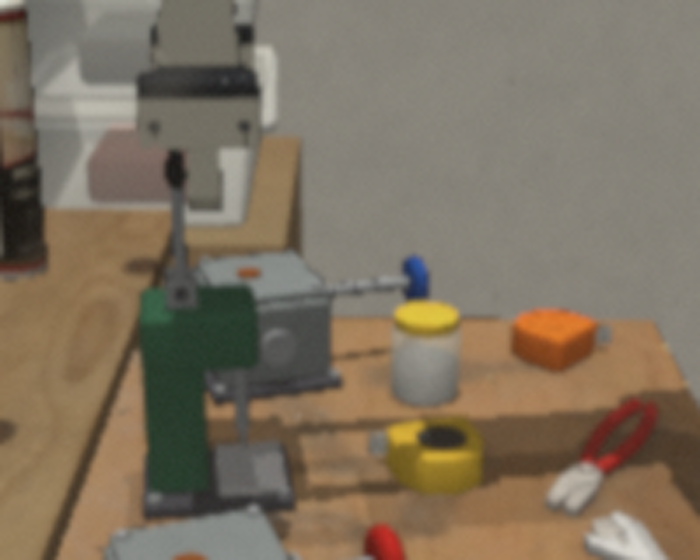

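The crop shows the lever close to upright: bar at (175,165), hinge at (180,290). I'll press gently to find the stop.

Emit:
step_arm --commands '[[[0.04,0,0],[0,0,0]],[[0.04,0,0],[0,0,0]],[[0.02,0,0],[0,0,0]],[[0,0,0],[0,0,0]],[[0,0,0],[0,0,0]]]'

```text
time_s: 3.9
position: [0.6595, 0.1702, 0.2365]
orientation: [-3.141, 0.006, 0.09]
contact_force: [-11.6, 0.7, 1.7]
width: 0.0003
grip_force: 5.4
```

The 11.6 N reaction means the lever is on its stop. Retreating, then going above the red rod.

Emit:
step_arm --commands '[[[-0.3,0,0],[0,0,0]],[[-0.4,0,0.1],[0,0,0]],[[-0.1,0.4,0.1],[0,0,0.04]],[[-0.1,0.4,0],[0,0,0.04]],[[-0.1,0.4,0],[0,0,0.04]]]'

```text
time_s: 4.53
position: [0.5619, 0.2908, 0.2574]
orientation: [3.141, -0.002, 0.279]
contact_force: [0.8, -0.6, 0.2]
width: 0.0006
grip_force: 0.0
```

Emit:
step_arm --commands '[[[0,0.4,-0.1],[0,0,0.04]],[[0,0.4,-0.3],[0,0,0]],[[0,0.1,-0.3],[0,0,0]],[[0,0,0],[0,0,0]],[[0,0,0],[0,0,0]]]' --hand -0.1

```text
time_s: 5.15
position: [0.5626, 0.3795, 0.1882]
orientation: [3.141, -0.002, 0.34]
contact_force: [0.6, -0.5, -0.6]
width: 0.0403
grip_force: 0.0
```

Run:
```python
from h import *
s=manip.sense();print(s["position"],s["orientation"],s["width"])
c=manip.camera("wrist");W=world(c);C=c["color"];cv2.imwrite("pics/w1.png",C)
hsv=cv2.cvtColor(C,cv2.COLOR_BGR2HSV);H,S,V=[hsv[...,i].astype(int) for i in range(3)]
m=((H<6)|(H>174))&(S>130)&(V>60)&(W[...,2]>.03)&(W[...,2]<.105)&(W[...,1]<.41)
print("knob",m.sum(),np.median(W[m],0),np.percentile(W[m],[3,97],axis=0))
o=np.array([.630,.407]);
t=W[...,:2]-o;a=.345;u=-(t[...,0]*np.cos(a)+t[...,1]*np.sin(a));v=-t[...,0]*np.sin(a)+t[...,1]*np.cos(a)
r=(u>.062)&(u<.092)&(abs(v)<.02)&(W[...,2]>.06)&(W[...,2]<.08)
print("rod",r.sum(),np.median(W[r],0),np.median(v[r]),[np.median(v[r&(abs(u-q)<.004)]) for q in(.066,.076,.086)])
c=manip.camera("side");W=world(c);C=c["color"]
v=C.max(2);m=(v<50)&(W[...,2]>.19)&(W[...,2]<.27)&(W[...,0]>.57)&(W[...,0]<.72)&(W[...,1]>.11)&(W[...,1]<.21)
print("bar",m.sum(),np.median(W[m],0))
```

```text
[0.56262577 0.37948383 0.18818838] [ 3.14145063e+00 -2.07337676e-03  3.39808235e-01] 0.0402669410075196
knob 1075 [0.53508071 0.37301784 0.08317088] [[0.52415127 0.35373617 0.06245882]
 [0.54311949 0.3923738  0.09062056]]
rod 453 [0.55741096 0.38169243 0.07164804] 0.0010069770561536295 [np.float64(0.0010069770561536295), np.float64(0.0010914110521886775), np.float64(0.0003509763735777983)]
bar 34 [0.67379732 0.19456754 0.25590238]
```

View pics/w1.png

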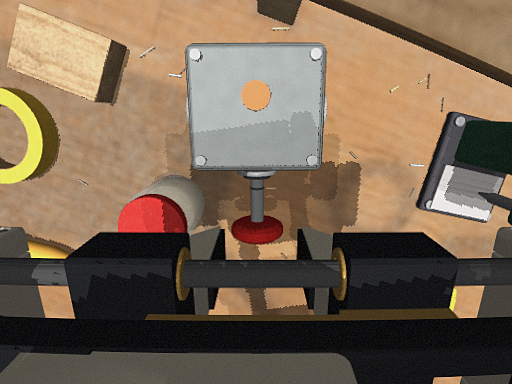

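Wrist view: rod at (257,200) between the bush and the red knob at (257,230), centred between the fingers; the jar at (155,215) is clear. Descending, gripping, then pulling 20 mm along the box's -x.

Emit:
step_arm --commands '[[[-0.05,0.02,-0.3],[0,0,0]],[[0,0,-0.35],[0,0,0]],[[0,0,-0.35],[0,0,0]],[[0,0,-0.25],[0,0,0]],[[0,0,0],[0,0,0]]]'

```text
time_s: 5.88
position: [0.5565, 0.3809, 0.061]
orientation: [3.141, 0.002, 0.339]
contact_force: [0.2, -0.0, -0.2]
width: 0.041
grip_force: 0.0
```

Emit:
step_arm --commands '[[[0,0,0],[0,0,0]],[[0,0,0],[0,0,0]],[[0,0,0],[0,0,0]],[[0,0,0],[0,0,0]],[[0,0,0],[0,0,0]]]' --hand -1 --newtons 40

```text
time_s: 6.5
position: [0.5575, 0.3816, 0.0627]
orientation: [3.141, -0.002, 0.34]
contact_force: [1.8, -3.5, 5.0]
width: 0.0109
grip_force: 40.0
```

Emit:
step_arm --commands '[[[-0.05,-0.02,0],[0,0,0]],[[-0.05,-0.015,0],[0,0,0]],[[-0.045,-0.015,0],[0,0,0]],[[-0.045,-0.015,0],[0,0,0]],[[0,0,0],[0,0,0]]]'

```text
time_s: 7.12
position: [0.5386, 0.3749, 0.0626]
orientation: [3.141, -0.002, 0.34]
contact_force: [2.3, -4.5, 5.4]
width: 0.0109
grip_force: 40.0
```

Emit:
step_arm --commands '[[[0,0,0],[0,0,0]],[[0,0,0],[0,0,0]],[[0,0,0],[0,0,0]],[[0,0,0],[0,0,0]],[[0,0,0],[0,0,0]]]' --hand -0.1

```text
time_s: 7.75
position: [0.5376, 0.3754, 0.0616]
orientation: [3.142, 0.0, 0.34]
contact_force: [-0.5, -0.4, 0.4]
width: 0.0413
grip_force: 0.0
```

Emit:
step_arm --commands '[[[0,0,0.3],[0,0,0]],[[0,0,0.4],[0,0,0]],[[0,0,0.4],[0,0,0]],[[0,0,0.3],[0,0,0]],[[0,0,0],[0,0,0]]]'

```text
time_s: 8.38
position: [0.5388, 0.376, 0.2047]
orientation: [-3.141, -0.006, 0.34]
contact_force: [-0.6, -0.1, -1.6]
width: 0.0417
grip_force: 0.0
```

Run:
```python
from h import *
s=manip.sense();print(s["position"],s["orientation"],s["width"])
c=manip.camera("wrist");W=world(c);C=c["color"];cv2.imwrite("pics/w2.png",C)
hsv=cv2.cvtColor(C,cv2.COLOR_BGR2HSV);H,S,V=[hsv[...,i].astype(int) for i in range(3)]
m=((H<6)|(H>174))&(S>130)&(V>60)&(W[...,2]>.03)&(W[...,2]<.105)&(W[...,1]<.41)
print("knob",m.sum(),np.median(W[m],0),np.percentile(W[m],[3,97],axis=0))
```

```text
[0.53883485 0.37603026 0.20469371] [-3.14072582 -0.00573291  0.340439  ] 0.04166969454910788
knob 935 [0.51604421 0.36671466 0.08367188] [[0.50496019 0.34710625 0.0634286 ]
 [0.52431925 0.38584071 0.09054389]]
```

View pics/w2.png

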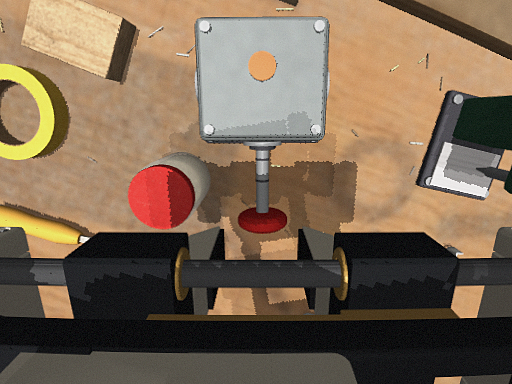

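Red knob moved 20.0 mm, from (257,230) to (262,220) in the pictures; the jar is untouched. On to the blue rod.

Emit:
step_arm --commands '[[[-0.1,-0.4,0],[0,0,0]],[[-0.1,-0.45,0],[0,0,0]],[[0,-0.45,0],[0,0,0]],[[0,-0.45,0],[0,0,0]],[[0,-0.45,0],[0,0,0]]]'

```text
time_s: 9.05
position: [0.5167, 0.1539, 0.2]
orientation: [-3.141, 0.003, 0.341]
contact_force: [0.0, 0.1, 0.2]
width: 0.0411
grip_force: 0.0
```

Emit:
step_arm --commands '[[[0,-0.45,0],[0,0,-0.02]],[[0,-0.45,0],[0,0,0]],[[0,-0.45,0],[0,0,0]],[[0.04,-0.45,0],[0,0,0]],[[0.04,-0.55,0],[0,0,0]]]'

```text
time_s: 9.68
position: [0.5249, -0.0805, 0.2001]
orientation: [-3.14, 0.002, 0.31]
contact_force: [1.1, -0.2, 1.6]
width: 0.0415
grip_force: 0.0
```

Run:
```python
from h import *
s=manip.sense();print(s["position"],s["orientation"],s["width"],s["dq"])
c=manip.camera("wrist");W=world(c);C=c["color"];cv2.imwrite("pics/w3.png",C)
hsv=cv2.cvtColor(C,cv2.COLOR_BGR2HSV);H,S,V=[hsv[...,i].astype(int) for i in range(3)]
m=(H>100)&(H<130)&(S>120)&(V>50)&(W[...,2]>.03)&(W[...,2]<.105)&(W[...,0]<.6)
print("knob",m.sum(),np.median(W[m],0),np.percentile(W[m],[3,97],axis=0))
o=np.array([.630,-.048]);
t=W[...,:2]-o;a=.31;u=-(t[...,0]*np.cos(a)+t[...,1]*np.sin(a));v=-t[...,0]*np.sin(a)+t[...,1]*np.cos(a)
r=(u>.062)&(u<.13)&(abs(v)<.02)&(W[...,2]>.06)&(W[...,2]<.08)
print("rod",r.sum(),[(q,np.median(W[r&(abs(u-q)<.004)],0),np.median(v[r&(abs(u-q)<.004)])) for q in(.066,.08,.09,.1,.11,.12)])
m=(H>22)&(H<35)&(S>120)&(W[...,2]>.06);print("jar",np.median(W[m],0))
```

```text
[ 0.52489495 -0.0805173   0.20007356] [-3.13977056e+00  2.25450248e-03  3.09740273e-01] 0.041455751178579 [-0.81312708  0.13921717 -0.22003718 -0.00340851  0.07298932 -0.80367217]
knob 969 [ 0.49748675 -0.09156107  0.08307963] [[ 0.48720087 -0.11111346  0.06075416]
 [ 0.50525358 -0.07226387  0.09035854]]
rod 927 [(0.066, array([ 0.56730507, -0.06789334,  0.07177387]), np.float64(0.0002139175521569843)), (0.08, array([ 0.5535977 , -0.07222555,  0.0718172 ]), np.float64(0.00020790995890051893)), (0.09, array([ 0.54420945, -0.0752317 ,  0.07198705]), np.float64(0.0002029042570559081)), (0.1, array([ 0.53468511, -0.07841112,  0.07164144]), np.float64(0.0001983835910402635)), (0.11, array([ 0.52552913, -0.08158403,  0.07163289]), np.float64(0.00019007135847291454)), (0.12, array([ 0.51581275, -0.08501645,  0.07201745]), np.float64(-0.0007360897748685258))]
jar [0.48713291 0.0082632  0.07474994]
```

View pics/w3.png

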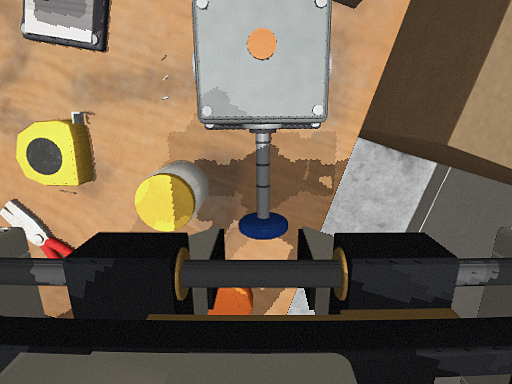

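Wrist view: blue rod at (263,180), knob (263,225), yellow jar (165,200) and tape (55,155) both clear. The rod is centred between the fingers.

Emit:
step_arm --commands '[[[0.05,0.01,-0.3],[0,0,0]],[[0,0,-0.4],[0,0,0]],[[0,0,-0.4],[0,0,0]],[[0,0,-0.27],[0,0,0]],[[0,0,0],[0,0,0]]]'

```text
time_s: 10.35
position: [0.5283, -0.0778, 0.0617]
orientation: [-3.138, 0.006, 0.309]
contact_force: [-0.1, -0.4, -0.0]
width: 0.0408
grip_force: 0.0
```

Emit:
step_arm --commands '[[[0,0,0],[0,0,0]],[[0,0,0],[0,0,0]],[[0,0,0],[0,0,0]],[[0,0,0],[0,0,0]],[[0,0,0],[0,0,0]]]' --hand -1

```text
time_s: 10.98
position: [0.5316, -0.0799, 0.0656]
orientation: [3.139, -0.002, 0.309]
contact_force: [1.3, -4.3, 0.4]
width: 0.0106
grip_force: 40.0
```

Emit:
step_arm --commands '[[[0.05,0.015,0],[0,0,0]],[[0.05,0.015,0],[0,0,0]],[[0.045,0.015,0],[0,0,0]],[[0.045,0.015,0],[0,0,0]],[[0,0,0],[0,0,0]]]'

```text
time_s: 11.6
position: [0.5504, -0.0737, 0.0656]
orientation: [3.139, -0.001, 0.309]
contact_force: [-1.3, -5.0, 3.9]
width: 0.0106
grip_force: 40.0
```

Emit:
step_arm --commands '[[[0,0,0],[0,0,0]],[[0,0,0],[0,0,0]],[[0,0,0],[0,0,0]],[[0,0,0],[0,0,0]],[[0,0,0],[0,0,0]]]' --hand -0.1

```text
time_s: 12.22
position: [0.5497, -0.0725, 0.0647]
orientation: [-3.142, 0.0, 0.309]
contact_force: [-0.1, 0.3, -0.2]
width: 0.0411
grip_force: 0.0
```

Emit:
step_arm --commands '[[[0,0,0.3],[0,0,0]],[[0,0,0.4],[0,0,0]],[[0,0,0.4],[0,0,0]],[[0,0,0.3],[0,0,0]],[[0,0,0],[0,0,0]]]'

```text
time_s: 12.85
position: [0.551, -0.0729, 0.2072]
orientation: [3.139, -0.005, 0.309]
contact_force: [0.9, -0.3, -0.5]
width: 0.0416
grip_force: 0.0
```

Emit:
step_arm --commands '[[[-0.4,0,0.2],[0,0,0]],[[-0.4,-0.1,0.2],[0,0,0]],[[-0.4,-0.2,0],[0,0,0]],[[0,0,0],[0,0,0]],[[0,0,0],[0,0,0]]]'

```text
time_s: 13.48
position: [0.43, -0.1026, 0.2442]
orientation: [-3.141, 0.0, 0.308]
contact_force: [1.2, -0.0, -0.7]
width: 0.0413
grip_force: 0.0
```

Run:
```python
from h import *
s=manip.sense();print(s["time_s"],s["position"],s["contact_force"])
for n in("wrist","side","top"):
    c=manip.camera(n);W=world(c);C=c["color"]
    if n=="top":cv2.imwrite("pics/end.png",cv2.resize(C[110:235,130:380],None,fx=3.2,fy=3.2))
    hsv=cv2.cvtColor(C,cv2.COLOR_BGR2HSV);H,S,V=[hsv[...,i].astype(int) for i in range(3)]
    z=(W[...,2]>.02)&(W[...,2]<.105)&(W[...,0]>.42)&(W[...,0]<.6)
    for k,m in dict(blue=(H>100)&(H<130)&(S>120)&(V>50)&z,redk=((H<6)|(H>174))&(S>130)&(V>60)&z&(W[...,1]>.3)&(W[...,1]<.415),redjar=((H<6)|(H>174))&(S>130)&z&(W[...,1]>.415),yjar=(H>22)&(H<35)&(S>120)&z&(W[...,2]>.06),tape=(H>22)&(H<35)&(S>120)&z&(W[...,2]<.05)&(W[...,1]<.3),
      bar=(V<50)&(W[...,2]>.19)&(W[...,2]<.27)&(W[...,0]>.57)&(W[...,0]<.72)&(W[...,1]>.11)&(W[...,1]<.21)).items():
        if m.sum()>10: print(n,k,m.sum(),np.median(W[m],0).round(4))
```

```text
13.475 [ 0.43002721 -0.10258049  0.24421706] [ 1.23251506 -0.00270442 -0.65525164]
wrist blue 689 [ 0.5118 -0.086   0.0864]
wrist yjar 2473 [0.4886 0.0025 0.0747]
wrist tape 2174 [0.489  0.1372 0.0313]
side blue 43 [ 0.5107 -0.0715  0.0809]
side redk 172 [0.5122 0.3785 0.0805]
side redjar 609 [0.5075 0.4698 0.0895]
side yjar 118 [0.4887 0.013  0.0786]
side tape 214 [0.4888 0.1588 0.035 ]
side bar 36 [0.6738 0.1949 0.2559]
top blue 79 [ 0.5081 -0.0815  0.0869]
top redk 98 [0.51   0.362  0.0857]
top redjar 389 [0.5061 0.4591 0.0872]
top yjar 328 [0.486  0.0025 0.0749]
top tape 363 [0.4822 0.1405 0.0317]
top bar 126 [0.6751 0.168  0.2546]
```

View pics/end.png

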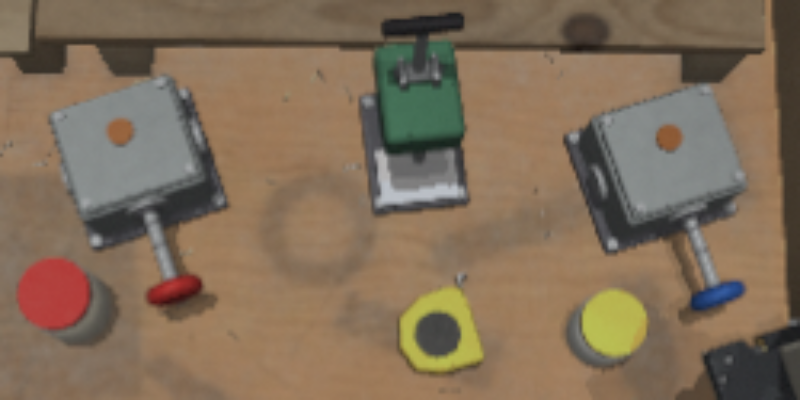

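The final top view shows the lever up (bar at (423,25)), both knobs shifted by about 19–20 mm to their middle clicks, the jars and tape where they were, and the arm clear.

```bash
python3 -c "
from workcell import manip
print(manip.close_job())"
```

```text
the job is handed in; nothing more can be done
None
```

I handed the job in at about 13.5 s: the lever is up on its stop, both rods measure at their middle clicks, the jars and tape measure have not moved, and the arm is clear; the hand-in call returned no verdict, and one brief wrist-force reading of about 84 N (limit 120 N) came while raising the lever.

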